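# Roll the test roller home with the graduated paddle, then hang the paddle up scale outward

## Task

Take the graduated paddle out of its stand and use it, not the gripper, to roll the steel roller gently along its track until it drops into the groove by the high end stop. Then hang the paddle by its window on the rack's hook so that its scale faces outward, away from the rack's panel, and let go; leave everything else on the bench where it stands.

Things in the scene. Friction and masses are not known exactly. Their poses are not given: they have to be found in the camera images.
- paddle_grip (a point): Centre of the paddle's black grip tab, 14 mm thick (x), 26 wide (y), 40 tall (z). z points up along the paddle, its scale face looks to -x, its plain face to +x. The paddle is one rigid plate, 0.15 kg; below the tab's centre come: top bar 20 to 32 mm, open window (36 mm wide) 32 to 58 mm, blade 58 to 158 mm; bar and blade are 56 mm wide, 8 mm thick.
- paddle: The aluminium paddle, 178 mm tall, same axes as its tab; origin in the middle of the blade's lower edge, 158 mm below the tab's centre. It starts upright in its stand, axes parallel to the stand's, which may be turned any way round.
- window_top (a point): On the paddle: middle of the upper edge of its window, 32 mm below the centre of the tab; this edge rests on the hook when hung.
- scale_front (a point): On the paddle: a point in the air 60 mm straight out from its scale face (64 mm along -x of the paddle), at mid-blade. The scale face bears rows of dark graduation lines, the other face is plain.
- paddle_stand: Fixed stand, base 96 x 96 mm, 42 mm high, origin under its centre on the bench. Two slots for the paddle cross at right angles in its middle, one along its y (where the paddle starts), one along its x; each is 11.5 mm wide and 60 mm long inside, 15 mm and 64 mm at the mouth, with its floor 8 mm above the bench. The paddle may be set down in either, either way round.
- hook_rack: Fixed rack: base 90 (x) x 120 (y) x 10 mm, origin on the bench under its middle. A grey panel 100 mm wide stands at x = 30 to 40 mm with its top 205 mm above the bench. Outward is -x: the hook sticks out of the panel to -x.
- hook_seat (a point): Middle of the hook's upper surface, 200 mm above the bench, axes those of the rack. The hook is a level flat strip 14 mm wide (y), 6 mm thick (z), from the panel (44.5 mm to +x of this point) to an upturned tip at its end (x = -50.5 to -44.5 mm), which rises 9 mm above the strip. Nothing is above the hook.
- track: Fixed track 90 x 310 mm along its y, origin under its centre on the bench. Running surface 14 mm above the bench, 70 mm wide between side rails 24 mm above the bench. End stop at +y 38 mm, low lip at -y 20 mm above the bench. A groove 20 mm wide crosses the running surface from y = 100 to 120 mm.
- track_seat (a point): Where the roller's centre lies when it has dropped into the groove: y = 110 mm on the track, 36.9 mm above the bench; axes those of the track.
- roller: Plain steel roller 50 mm in diameter and 66 mm long, 0.3 kg, lying across the track; origin at its centre, its axis is its x. It rolls freely; it starts 110 to 200 mm from the groove on the -y side of it, its centre 39 mm above the bench, and sinks 2 mm into the groove.
- wash_bottle: Bystander: white squeeze bottle with a blue top, 65 x 63 x 139 mm; origin under its centre
- elec_tape: Bystander: roll of black tape lying flat, 62 mm across, 20 mm high; origin under its centre
- label_box: Bystander: small card box, 55 x 85 x 35 mm; origin under its centre
- solder_spool: Bystander: reel of solder wire, 64 mm across, 40 mm high; origin under its centre
- multimeter: Bystander: handheld meter lying face up, 180 x 88 x 50 mm; origin under its centre
Not all that is in view belongs to the job. Of the things that look like the paddle, the largest one is meant.

How it is judged:
By the outcome, as a careful person would: the job done as asked, in the order asked, and still so for the second after the job is handed in, with the robot touching nothing.
It also fails if it takes over 72 s, if anything falls off the work surface, if the arm or the gripper's body presses on something with over 40 N, if the wrist force passes 120 N, or if a joint passes its speed limit or range.

## Robot

A 6-joint arm with a two-finger parallel gripper is mounted at the origin on a cart in front of the work surface, level with it; the furniture and walls round the work are solid. World frame = base frame: x ahead of the robot, y to its left, z up, the work surface at z = 0. Lengths are in m, angles in rad, forces in N, time in s.
With the tool pointing down it reaches from about 0.275 to 0.825 m from the base axis. Payload 5.2 kg.
Tool frame: the origin (TCP) lies at the very end of the fingers, on their centre line; the grasp point (between the pads) lies grip_point_offset behind it (grip_point_offset is the distance from the TCP to the grasp point, in m); x points along the fingers, y is the direction in which the jaws open and shut, and the axes are right-handed (so a half turn about x gives the same grasp; the last joint's range is limited). The gripper opens to 93 mm and grips with 3 to 60 N. Pads are 15 mm wide; open, the fingers measure 128 mm over their backs; the gripper's body (75 mm by 188 mm) begins 65 mm behind the grasp point.
Start: joints at [-1.315, 0.259, 1.535, -0, 1.348, -0.203], TCP at [0.244, -0.493, 0.219] pointing down, gripper open.
Joint ranges: [-3.14, 3.14], [-0.91, 2.08], [0.19, 2.58], [-1.22, 4.36], [0.22, 2.71], [-3.12, 3.12]. Speed limits (rad/s): [2.57, 2.57, 3.14, 3.14, 3.14, 3.14].

## Interface

Orientations are given as a unit quaternion [x, y, z, w].
In Python, from cell import * gives the robot as it stands.
- The arm moves only by the tool apply_moves, never from a script. Its argument "targets" is a list of rows, each a list of 7 numbers: the turn, a rotation vector about the tool's x, y, z in rad, then the shift along the tool's x, y, z in cm, then the closure in counts, from 0 (fully open) to 255 (shut). In form: [[wx, wy, wz, x, y, z, grip], ...]. A call has 1 to 8 rows; each row shifts and turns the pose as measured when the row begins, along the tool's axes as they then stand; what a row does not reach is not made up. A row lasts 1/8 s, in which the tool goes at most 62.5 mm and 10.7 degrees, less where a joint would pass 70% of its speed; a pose out of reach is approached as far as the arm can. A call with a gripper value outside its range is refused whole. The fingers move at their own pace and stop on an object; "grip_force" is the grip in N (left out, the last holds). Time passes only in rows, so rows that do not move let the fingers close. It gives the time, the measured TCP pose, the force and the opening at its end, in the units of the state.
- get_state(): the state, without advancing time (a new reading comes with each control period).
- snapshot(name): name is "scene" or "top"; returns a dict with "color" (400x640x3 uint8, blue, green, red), "depth" (400x640 float32, m along the optical axis (not along the pixel's ray), 0 where there is no reading), "K" (3x3 intrinsics, pixels), "extrinsics" (4x4, takes a point from world to camera coordinates). Camera axes: x right, y down, z forward; pixel columns grow to the right and rows downward; lengths in m; the calibration is good to about 2 mm. A picture is of the moment at which its call begins.
- job_done(): hands the job in, once; it reports no verdict.
The state is a dict: "clock": time; "joints": joint angles; "joint_velocities": joint speeds; "tau": joint torques, N m; "tcp_pos": TCP position; "eef_rot": TCP orientation; "wrist_force": force on the tool from outside, world axes, zero at the start; "moment": the same for the moment, N m; "finger_gap": opening from 0.0 (shut) to 1.0 (fully open).
Only numpy, scipy, OpenCV 4.12 (cv2) and the standard library are available. Lean on these libraries where they do the work, as an engineer would, in place of code of your own. Each camera call takes 0.05 s, during which the arm holds its last target. There are 200 camera calls.

## Working session

There is one attempt and no reset: what is moved stays moved. The work goes in short steps, Python scripts to look and compute and a tool call to move; the robot and the scene stay as the last step left them, time stands still between calls to the robot, and variables do not carry over. Pictures are saved under pics/ and viewed, about 8 in all and at most 12, crops included, and the job is handed in when it is done.

Besides the shell and the picture viewer there is one more tool, called as a command line: name --pt "numbers of a row" for each row, then --argument value for the rest. apply_moves: Moves the arm, as the interface text tells. Its arguments: {"type":"object","properties":{"targets":{"type":"array","items":{"type":"array","items":{"type":"number"}}},"grip_force":{"type":"number"}},"required":["targets"]}

```bash
ls; mkdir -p pics; cat > h.py <<'E'
from cell import *
import numpy as np, cv2
from scipy.spatial.transform import Rotation as R
def snap(n):
    s=snapshot(n); s['E']=np.array(s['extrinsics']); s['K']=np.array(s['K']); return s
def ray(s,u,v):
    Rm=s['E'][:3,:3]; t=s['E'][:3,3]
    d=Rm.T@np.linalg.inv(s['K'])@np.array([u,v,1.]); return -Rm.T@t,d
def onz(s,u,v,z):
    o,d=ray(s,u,v); return o+d*(z-o[2])/d[2]
def dep(s,u,v):
    o,d=ray(s,u,v); return o+d*s['depth'][int(round(v)),int(round(u))]
def cloud(s):
    h,w=s['depth'].shape; u,v=np.meshgrid(np.arange(w),np.arange(h))
    P=np.stack([u,v,np.ones_like(u)],-1).reshape(-1,3)@np.linalg.inv(s['K']).T*s['depth'].reshape(-1,1)
    return ((P-s['E'][:3,3])@s['E'][:3,:3]).reshape(h,w,3)
def proj(s,p):
    c=s['E'][:3,:3]@np.array(p)+s['E'][:3,3]; q=s['K']@c; return q[:2]/q[2]
E
python3 - <<'E'
from h import *
a=snap('scene');b=snap('top')
for n,s in(('scene',a),('top',b)):
    cv2.imwrite(f'pics/{n}0.png',s['color']); o,d=ray(s,320,200); print(n,o,d,s['K'][0,0])
print(get_state())
E
```

```text
pics
scene [ 0.02470555 -1.06361133  1.15119059] [ 0.32845226  0.68715746 -0.64821438] 513.8905398408232
top [0.30123443 0.01068653 1.82673048] [ 0.14810566 -0.01887804 -0.98885752] 459.8533946080063
{'clock': 0.1, 'joints': array([-1.31482671e+00,  2.59279533e-01,  1.53595887e+00,  3.48145938e-05,
        1.34800149e+00, -2.02784152e-01]), 'joint_velocities': array([ 0.00050294, -0.00110557, -0.00334575, -0.00212287,  0.00169469,
        0.00126264]), 'tau': array([ 3.24076136e-03, -4.38204539e+01, -2.84642744e+01,  7.20894453e-02,
        3.60816345e-02, -6.22536800e-05]), 'tcp_pos': array([ 0.2434722 , -0.49263467,  0.2179017 ]), 'eef_rot': array([-0.68858333, -0.1613552 ,  0.6885903 , -0.1601902 ]), 'wrist_force': array([ 0.10417882,  0.54842158, -0.75811238]), 'moment': array([-0.05495927,  0.0530522 ,  0.02776731]), 'finger_gap': 1.0018451392943852}
```

View pics/scene0.png

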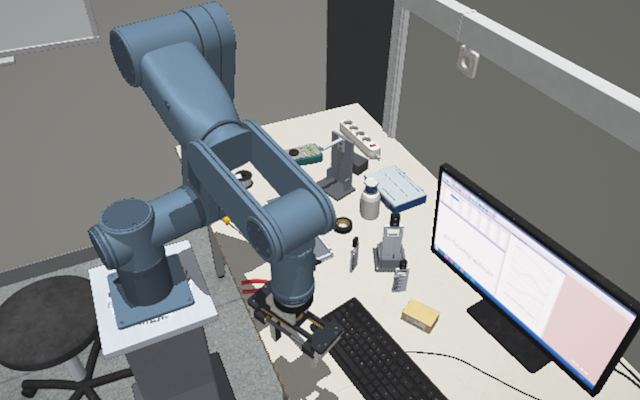

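View pics/top0.png

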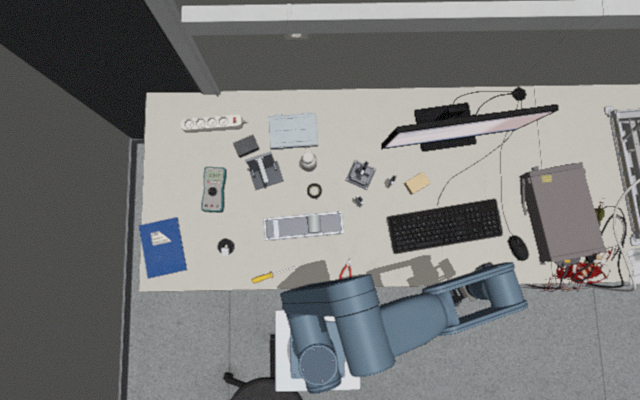

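The top view shows the stand at (361,173), the rack at (264,170), and the track at (303,225) with the roller at (313,223). Paddle candidates in the scene view are the one in the stand (392,230), a small one at (354,253) and a small one at (401,277). The largest is the one in the stand. I'll check that in close crops.

```bash
python3 - <<'E'
from h import *
a=cv2.imread('pics/scene0.png');b=cv2.imread('pics/top0.png')
r=lambda i,x0,y0,w,h,W,H:cv2.resize(i[y0:y0+h,x0:x0+w],(W,H),interpolation=cv2.INTER_CUBIC)
t=np.hstack([r(a,340,205,80,90,356,400),r(a,310,120,80,90,356,400)])
u=np.hstack([r(b,245,140,100,56,356,200),r(b,340,150,100,56,356,200)])
cv2.imwrite('pics/c1.png',np.vstack([t,u]))
# depth tops
s=snap('top');P=cloud(s)
for n,(u0,v0,u1,v1) in dict(stand=(345,155,380,190),rack=(245,148,290,192),track=(258,205,348,242),d1=(382,174,398,190),d2=(350,194,368,210)).items():
    q=P[v0:v1,u0:u1].reshape(-1,3); k=q[q[:,2]>.012]; print(n,k.min(0).round(3),k.max(0).round(3), len(k))
E
```

```text
stand [ 0.301 -0.244  0.012] [0.734 0.011 1.827] 387
rack [0.301 0.011 0.012] [0.788 0.274 1.827] 649
track [ 0.301 -0.112  0.012] [0.526 0.215 1.827] 1230
d1 [ 0.618 -0.31   0.012] [ 0.656 -0.295  0.129] 52
d2 [ 0.301 -0.211  0.012] [0.577 0.011 1.827] 63
```

View pics/c1.png

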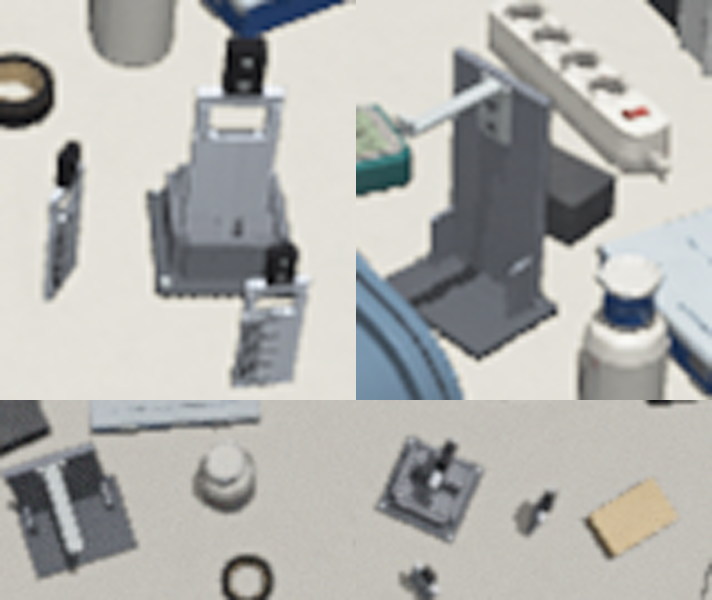

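The stand holds the largest paddle (scene 392,230), with its plain face toward the scene camera and its scale facing away. The two small ones standing loose on the bench are decoys. The hook points toward the robot. Next I'll measure.

```bash
python3 - <<'E'
from h import *
import cell; print('gpo',getattr(cell,'grip_point_offset',None),[n for n in dir(cell) if not n.startswith('_')])
S={n:snap(n) for n in('scene','top')}
C={n:cloud(s) for n,s in S.items()}
print('bench z', [np.median(C['top'][v,u,2]) for u,v in((330,205),(400,160),(240,210))],[C['scene'][v,u,2] for u,v in((330,230),(420,250))])
def sel(n,lo,hi):
    P=C[n]; d=S[n]['depth']
    m=(d>0)&np.all(P>lo,axis=2)&np.all(P<hi,axis=2); return m,P[m],S[n]['color'][m].astype(int)
def rect(name,n,lo,hi):
    m,p,c=sel(n,lo,hi)
    if len(p)<5: print(name,n,'few',len(p));return
    r=cv2.minAreaRect(p[:,:2].astype(np.float32)*1000)
    print(name,n,len(p),'c',np.round(r[0],1),'sz',np.round(r[1],1),'ang',round(r[2],1),'zmed',np.median(p[:,2]).round(4),'zmax',p[:,2].max().round(4))
for n in S:
    rect('standbase',n,[.56,-.26,.004],[.76,-.12,.06])
    rect('standtop',n,[.56,-.26,.035],[.76,-.12,.048])
    rect('paddleblade',n,[.56,-.26,.06],[.76,-.12,.14])
    rect('tab',n,[.56,-.26,.15],[.76,-.12,.2])
    rect('rackbase',n,[.52,.06,.005],[.80,.28,.02])
    rect('rackpanel',n,[.52,.06,.06],[.80,.28,.19])
    rect('racktop',n,[.52,.06,.195],[.80,.28,.215])
    rect('track',n,[.34,-.14,.008],[.56,.26,.032])
    rect('trackrail',n,[.34,-.14,.0205],[.56,.26,.028])
    rect('stop',n,[.34,.12,.033],[.56,.26,.042])
    rect('roller',n,[.34,-.14,.05],[.56,.14,.07])
E
```

```text
gpo 0.0188 ['IKError', 'get_state', 'grip_point_offset', 'job_done', 'snapshot']
bench z [np.float64(-0.00226199735685319), np.float64(-0.008125800258101142), np.float64(0.0001561231042440762)] [np.float64(0.5647721332204652), np.float64(-0.002159201120756481)]
standbase scene 1059 c [ 659.6 -190. ] sz [139.4 199.7] ang 89.7 zmed 0.0154 zmax 0.0599
standtop scene 300 c [ 646.4 -172.4] sz [ 86.3 150. ] ang 63.2 zmed 0.0435 zmax 0.048
paddleblade scene 382 c [ 633.9 -178.6] sz [ 29.2 145.9] ang 78.6 zmed 0.094 zmax 0.1396
tab scene 127 c [ 671.2 -187.4] sz [18.4 39.6] ang 65.4 zmed 0.1749 zmax 0.1923
rackbase scene 680 c [713.5 169.2] sz [172.2 215.3] ang 0.1 zmed 0.0114 zmax 0.0199
rackpanel scene 645 c [700.8 196.4] sz [ 36.  105.6] ang 19.9 zmed 0.1242 zmax 0.1899
racktop scene 211 c [666.8 182.6] sz [107.9  99.9] ang 19.9 zmed 0.2038 zmax 0.2138
track scene 360 c [488.9  58.4] sz [ 96.8 406. ] ang 7.4 zmed 0.0186 zmax 0.0317
trackrail scene 99 c [479.7  45.1] sz [ 64.  315.7] ang 9.5 zmed 0.0241 zmax 0.0279
stop scene 32 c [452.7 193.9] sz [13.9 47. ] ang 88.5 zmed 0.0385 zmax 0.04
[... 213 characters left out ...]
617.9 -172.5] sz [ 16.  115.4] ang 85.8 zmed 0.1034 zmax 0.137
tab top 37 c [ 675.9 -189.1] sz [13.2 28.4] ang 62.3 zmed 0.1816 zmax 0.1908
rackbase top 627 c [660.1 170.2] sz [278.  219.2] ang 0.0 zmed 0.0085 zmax 0.02
rackpanel top 198 c [694.2 195.8] sz [26.  99.3] ang 17.8 zmed 0.1282 zmax 0.1896
racktop top 164 c [674.2 205. ] sz [ 89.3 114.1] ang 82.4 zmed 0.2009 zmax 0.2139
track top 1341 c [449.4  60. ] sz [398.  210.9] ang 89.9 zmed 0.0146 zmax 0.0318
trackrail top 212 c [472.4  43.7] sz [ 85.6 307.9] ang 4.2 zmed 0.0237 zmax 0.0279
stop top 26 c [460.9 194.2] sz [66.6  7.4] ang 4.0 zmed 0.0372 zmax 0.0418
roller top 177 c [476.3   2.6] sz [64.5 46.1] ang 4.3 zmed 0.0589 zmax 0.0697
```

```bash
cat > m.py <<'E'
from h import *
def many(n,k=3):
    ss=[snap(n) for _ in range(k)]; s=ss[0]; d=np.stack([x['depth'] for x in ss]); s['depth']=np.where((d>0).all(0),np.median(d,0),0); return s
def ok(s,P):  # drop depth-edge pixels
    d=s['depth']; g=cv2.dilate(d,np.ones((3,3)))-cv2.erode(d,np.ones((3,3)))
    return (d>0),(d>0)&(g<.03)
def box(P,m,lo,hi): return m&np.all(P>lo,axis=2)&np.all(P<hi,axis=2)
def vplane(p,it=300,tol=.004):  # vertical plane in xy: n.p=c
    rng=np.random.default_rng(0);best=None
    for _ in range(it):
        a,b=p[rng.choice(len(p),2,False),:2]; d=b-a; L=np.linalg.norm(d)
        if L<.015: continue
        n=np.array([d[1],-d[0]])/L; i=abs((p[:,:2]-a)@n)<tol
        if best is None or i.sum()>best.sum(): best=i
    q=p[best,:2]; c=q.mean(0); n=np.linalg.svd(q-c)[2][1]; return n,n@c,best
E
python3 - <<'E'
from m import *
S={n:many(n) for n in('scene','top')}; C={n:cloud(s) for n,s in S.items()}
s=S['scene'];P=C['scene'];a,e=ok(s,P)
m=box(P,a,[.6,-.25,.06],[.74,-.12,.125])
n,c,i=vplane(P[m]); n,c=(n,c) if n[1]<0 else (-n,-c)
q=P[m][i]; t=np.array([-n[1],n[0]]); print('blade normal deg',np.degrees(np.arctan2(n[1],n[0])),'n',len(q),'of',m.sum(),'res',np.std(q[:,:2]@n-c))
lat=q[:,:2]@t; print('lat',np.percentile(lat,[0,1,50,99,100]).round(4)); mid=(lat.min()+lat.max())/2
print('paddle xy from scene plane',(n*(c-.004)+t*mid).round(4))
for k in S:
    col=S[k]['color'].astype(int).max(2); a,_=ok(S[k],C[k])
    m=box(C[k],a,[.6,-.26,.10],[.76,-.12,.25])&(col<75)
    v,u=np.nonzero(m); z=.186 if k=='top' else .17
    print(k,'tab px',u.mean(),v.mean(),'n',len(u),'bbox',u.min(),u.max(),v.min(),v.max(),'ray at z',onz(S[k],u.mean(),v.mean(),z).round(4),'med',np.median(C[k][m],0).round(4))
    # stand base outline: grey pixels low
    m=box(C[k],a,[.58,-.25,.006],[.71,-.12,.05])&(col<150); p=C[k][m]
    r=cv2.minAreaRect((p[:,:2]*1000).astype(np.float32)); print(k,'stand',len(p),np.round(r[0],1),np.round(r[1],1),round(r[2],1))
    # rack
    m=box(C[k],a,[.56,.10,.07],[.76,.28,.185])&(col<140); p=C[k][m]
    n,c,i=vplane(p); n,c=(n,c) if n[0]>0 else (-n,-c); t=np.array([-n[1],n[0]]); l=p[i][:,:2]@t
    print(k,'panel n deg',np.degrees(np.arctan2(n[1],n[0])).round(2),'c',c.round(4),'n',i.sum(),len(p),'lat',l.min().round(4),l.max().round(4))
    m=box(C[k],a,[.54,.08,.19],[.76,.28,.225])&(col>150); p=C[k][m]
    r=cv2.minAreaRect((p[:,:2]*1000).astype(np.float32)); print(k,'hook',len(p),np.round(r[0],1),np.round(r[1],1),round(r[2],1),'z',np.percentile(p[:,2],[5,50,95]).round(4))
    print('  hook n-range',(p[:,:2]@n).min(),(p[:,:2]@n).max(),'lat',np.median(p[:,:2]@t).round(4))
    # track
    m=box(C[k],a,[.36,-.14,.021],[.56,.24,.028]); 
    p=C[k][m]; r=cv2.minAreaRect((p[:,:2]*1000).astype(np.float32)); print(k,'rails',len(p),np.round(r[0],1),np.round(r[1],1),round(r[2],1))
print(R.from_quat(get_state()['eef_rot']).as_matrix().round(3))
E
```

```text
blade normal deg -115.42740603814448 n 263 of 273 res 0.0016689919661910344
lat [0.6657 0.6662 0.6939 0.7211 0.7221]
paddle xy from scene plane [ 0.6794 -0.1871]
scene tab px 394.4193548387097 219.1505376344086 n 93 bbox 390 399 213 225 ray at z [ 0.677 -0.188  0.17 ] med [ 0.6742 -0.1921  0.1739]
scene stand 434 [ 675.9 -189.8] [94.4 92. ] 64.3
scene panel n deg 17.17 c 0.7364 n 524 559 lat -0.0713 0.0334
scene hook 136 [674.1 206. ] [ 91.5 107.4] 82.7 z [0.1996 0.2043 0.2106]
  hook n-range 0.6405025507198066 0.744894317187248 lat -0.0181
scene rails 103 [479.8  46.4] [ 63.2 318.7] 9.4
top tab px 364.3809523809524 165.9047619047619 n 21 bbox 362 366 162 169 ray at z [ 0.6699 -0.1853  0.186 ] med [ 0.6702 -0.1858  0.1826]
top stand 339 [ 673.9 -189. ] [94.9 92.1] 65.7
top panel n deg 17.01 c 0.7319 n 164 164 lat -0.0643 0.0332
top hook 149 [674.7 205. ] [ 89.1 110.1] 82.2 z [0.1945 0.1999 0.2066]
  hook n-range 0.6380951408601685 0.7419639915707525 lat -0.0154
top rails 224 [472.3  43.8] [ 86.1 307.7] 4.2
[[ 0.     0.443 -0.897]
 [ 0.    -0.897 -0.443]
 [-1.    -0.    -0.   ]]
```

```bash
cat > go.py <<'E'
from h import *
def rel(pos,psi,s=None):
    """pos TCP goal, psi tool-y yaw deg, tool down -> turn vec (tool) and shift (cm, tool axes now)"""
    s=s or get_state(); Rc=R.from_quat(s['eef_rot']); p=np.array(s['tcp_pos'])
    y=np.array([np.cos(np.radians(psi)),np.sin(np.radians(psi)),0]); x=np.array([0,0,-1.])
    Rg=R.from_matrix(np.stack([x,y,np.cross(x,y)],1))
    M=Rc.as_matrix(); print('tcp',p.round(4),'psi',np.degrees(np.arctan2(M[1,1],M[0,1])).round(2),'tilt',M[2].round(4),'gap',round(float(s['finger_gap']),3),'F',np.round(s['wrist_force'],1),'M',np.round(s['moment'],2),'t',round(s['clock'],2))
    print('turn',(Rc.inv()*Rg).as_rotvec().round(4),'shift cm',(Rc.inv().apply(np.array(pos)-p)*100).round(2))
E
python3 - <<'E'
from go import *
for n in('scene','top'):
    s=snap(n);P=cloud(s);m=(s['depth']>0)&(P[...,2]>.1)&(P[...,0]>.5)&(P[...,1]>-.55)&(P[...,1]<-.05)&(P[...,2]<.6)&(np.hypot(P[...,0]-.677,P[...,1]+.188)>.06)
    q=P[m]; d=np.hypot(q[:,0]-.677,q[:,1]+.188); i=np.argsort(d)
    print(n,len(q),q[i[::max(1,len(i)//12)]].round(3).tolist())
rel([.677,-.188,.30],-115.4)
E
```

```text
scene 31881 [[0.735, -0.266, 0.395], [0.765, -0.357, 0.213], [0.773, -0.447, 0.213], [1.004, -0.13, 0.558], [0.777, -0.544, 0.337], [1.053, -0.223, 0.416], [1.005, -0.387, 0.591], [1.055, -0.29, 0.447], [1.054, -0.34, 0.415], [1.057, -0.39, 0.415], [1.053, -0.447, 0.188], [1.051, -0.498, 0.297], [1.056, -0.549, 0.374]]
top 9976 [[0.731, -0.267, 0.39], [0.763, -0.388, 0.229], [0.779, -0.496, 0.207], [0.771, -0.522, 0.335], [1.001, -0.371, 0.591], [1.047, -0.253, 0.422], [1.05, -0.111, 0.177], [1.05, -0.083, 0.277], [1.049, -0.328, 0.215], [1.047, -0.382, 0.19], [1.048, -0.434, 0.237], [1.054, -0.481, 0.28], [1.051, -0.55, 0.438]]
tcp [ 0.2436 -0.4931  0.2187] psi -63.71 tilt [-1.e+00  1.e-04  0.e+00] gap 1.002 F [-0.6 -0.4  0.4] M [ 0.02  0.05 -0.01] t 0.65
turn [ 9.022e-01 -0.000e+00 -1.000e-04] shift cm [ -8.13  -8.16 -52.37]
```

apply_moves --pt "0.18 0 0 -1.6 0 0 0" --pt "0.18 0 0 -1.6 0 0 0" --pt "0.18 0 0 -1.6 0 0 0" --pt "0.18 0 0 -1.6 0 0 0" --pt "0.18 0 0 -1.6 0 0 0" --pt "0 0 0 0 -4.6 -2.6 0" --pt "0 0 0 0 -4.6 -2.6 0" --pt "0 0 0 0 -4.6 -2.6 0" --grip_force 40

```text
clock: 1.65
tcp_pos: [0.3761, -0.4065, 0.3012]
eef_rot: [0.687, -0.168, -0.687, -0.168]
wrist_force: [0.7, 0.0, -0.0]
finger_gap: 1.003
```

```bash
python3 -c "
from go import *
rel([.677,-.188,.25],-115.4)"
```

```text
tcp [ 0.3761 -0.4065  0.3012] psi -117.52 tilt [-1.e+00  7.e-04 -3.e-04] gap 1.003 F [ 0.7  0.  -0. ] M [ 0.05  0.02 -0.05] t 1.65
turn [-0.0369 -0.0003 -0.0007] shift cm [  5.1  -33.28 -16.59]
```

apply_moves --pt "-0.037 0 0 0.7 -4.8 -2.3 0" --pt "0 0 0 0.7 -4.8 -2.3 0" --pt "0 0 0 0.7 -4.8 -2.3 0" --pt "0 0 0 0.7 -4.8 -2.3 0" --pt "0 0 0 0.7 -4.8 -2.3 0" --pt "0 0 0 0.7 -4.8 -2.3 0" --pt "0 0 0 0.7 -4.0 -2.0 0" --pt "0 0 0 0 0 0 0"

```text
clock: 2.65
tcp_pos: [0.6717, -0.1683, 0.2497]
eef_rot: [0.691, -0.154, -0.69, -0.153]
wrist_force: [-0.1, -0.1, -0.7]
finger_gap: 0.998
```

```bash
python3 -c "
from go import *
rel([.677,-.188,.151],-115.4)"
```

```text
tcp [ 0.6717 -0.1683  0.2497] psi -115.1 tilt [-1.      0.0018 -0.0018] gap 0.998 F [-0.1 -0.1 -0.7] M [ 0.09  0.05 -0.02] t 2.65
turn [ 0.0053 -0.0018 -0.0018] shift cm [ 9.87  1.54 -1.3 ]
```

apply_moves --pt "0.005 0 -0.002 0 1.5 -1.3 0" --pt "0 0 0 0 0 0 0" --pt "0 0 0 3.5 0 0 0" --pt "0 0 0 3.0 0 0 0" --pt "0 0 0 2.0 0 0 0" --pt "0 0 0 0 0 0 0"

```text
clock: 3.4
tcp_pos: [0.6744, -0.1978, 0.1659]
eef_rot: [0.691, -0.16, -0.687, -0.158]
wrist_force: [-0.4, -0.0, -0.9]
finger_gap: 1.001
```

```bash
python3 - <<'E'
from go import *
rel([.677,-.188,.151],-115.4)
a=snap('scene');b=snap('top')
r=lambda i,x0,y0,w,h,W,H:cv2.resize(i[y0:y0+h,x0:x0+w],(W,H),interpolation=cv2.INTER_CUBIC)
cv2.imwrite('pics/c2.png',np.hstack([r(a['color'],340,160,100,120,500,600)]))
E
```

```text
tcp [ 0.6744 -0.1978  0.1659] psi -115.99 tilt [-1.      0.0013 -0.006 ] gap 1.001 F [-0.4 -0.  -0.9] M [0.04 0.02 0.08] t 3.4
turn [-0.0104 -0.0059 -0.0013] shift cm [ 1.49 -0.99  0.21]
```

View pics/c2.png

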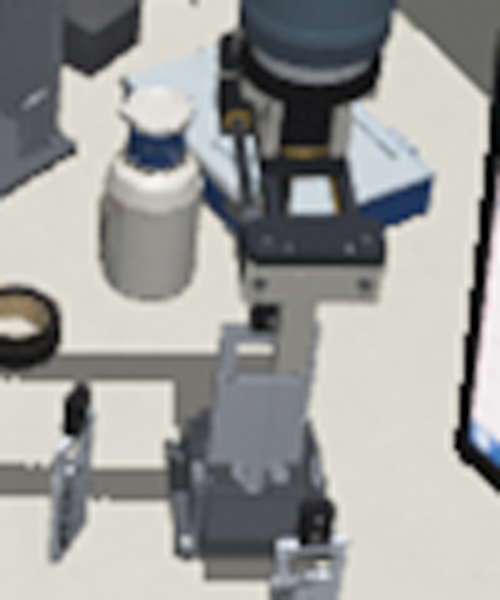

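```bash
python3 - <<'E'
from m import *
s=many('scene');t=many('top');st=get_state();p=st['tcp_pos']
f=lambda q:((proj(s,q)-[340,160])*5).round(0)
print('tcp',f(p),'tool axis+.1',f(p+[0,0,.1]),'+.2',f(p+[0,0,.2]),'tab centre est',f([.677,-.188,.166]),'blade bottom',f([.677,-.188,.05]))
M=R.from_quat(st['eef_rot']).as_matrix()
for n in('scene','top'):
    q=s if n=='scene' else t
    P=cloud(q);a=q['depth']>0
    m=box(P,a,[.55,-.32,.16],[.80,-.06,.40]); d=(P[m]-p)@M
    for lo,hi in((-.03,0),(-.06,-.03),(-.09,-.06),(-.14,-.09)):
        k=d[(d[:,0]>lo)&(d[:,0]<hi)]
        if len(k)>5: print(n,lo,hi,len(k),'y',np.percentile(k[:,1],[2,50,98]).round(3),'z',np.percentile(k[:,2],[2,50,98]).round(3))
E
```

```text
tcp [279. 308.] tool axis+.1 [298. 171.] +.2 [318.  22.] tab centre est [271. 301.] blade bottom [252. 444.]
scene -0.03 0 173 y [-0.003  0.052  0.071] z [-0.131 -0.109  0.01 ]
scene -0.06 -0.03 207 y [-0.052  0.054  0.073] z [-0.128 -0.104  0.009]
scene -0.09 -0.06 167 y [-0.021  0.055  0.083] z [-0.126 -0.108  0.021]
scene -0.14 -0.09 1109 y [-0.077  0.063  0.093] z [-0.121 -0.003  0.035]
top -0.03 0 13 y [-0.013 -0.005  0.036] z [0.    0.013 0.017]
top -0.14 -0.09 389 y [-0.091 -0.02   0.093] z [-0.031  0.015  0.037]
```

apply_moves --pt "-0.01 -0.006 -0.001 0 -0.9 0.2 0" --pt "0 0 0 0 0 0 0" --pt "0 0 0 0 0 0 0"

```text
clock: 4.18
tcp_pos: [0.6793, -0.1865, 0.1689]
eef_rot: [0.692, -0.155, -0.688, -0.154]
wrist_force: [-0.5, -0.0, -0.2]
finger_gap: 0.998
```

```bash
cat > fing.py <<'E'
from m import *
from go import rel
def fing():
    st=get_state();p=st['tcp_pos'];M=R.from_quat(st['eef_rot']).as_matrix()
    for n in('scene','top'):
        q=many(n);P=cloud(q);a=q['depth']>0
        d=(P-p)@M; col=q['color'].max(2)
        F=a&(d[...,0]>-.05)&(d[...,0]<.004)&(abs(d[...,1])<.09)&(abs(d[...,1])>.03)&(abs(d[...,2])<.03)
        T=a&(d[...,0]>-.03)&(d[...,0]<.02)&(abs(d[...,1])<.025)&(abs(d[...,2])<.03)&(col<80)
        for nm,m in(('finger',F),('tab',T)):
            if m.sum()>4: k=d[m]; print(n,nm,m.sum(),'x',np.percentile(k[:,0],[5,95]).round(4),'y',np.percentile(k[:,1],[2,50,98]).round(4),'z',np.percentile(k[:,2],[2,50,98]).round(4))
E
python3 - <<'E'
from fing import *
rel([.677,-.188,.151],-115.4); fing()
E
```

```text
tcp [ 0.6793 -0.1865  0.1689] psi -115.19 tilt [-1.     -0.     -0.0054] gap 0.998 F [-0.5 -0.  -0.2] M [ 0.02 -0.01  0.03] t 4.17
turn [ 0.0037 -0.0054  0.    ] shift cm [1.79 0.23 0.15]
scene finger 95 x [-0.0475 -0.0118] y [-0.0587  0.0584  0.0623] z [-0.0088  0.0023  0.0088]
scene tab 43 x [-0.014   0.0162] y [-0.0002  0.0077  0.0109] z [0.0018 0.0078 0.0128]
top tab 14 x [-0.0173  0.0154] y [-0.0015  0.0033  0.0094] z [0.0014 0.0143 0.0154]
```

apply_moves --pt "0.004 -0.005 0 0.9 0.15 0.15 0" --pt "0 0 0 0.7 0 0 0" --pt "0 0 0 0 0 0 0" --pt "0 0 0 0 0 0 0"

```text
clock: 4.97
tcp_pos: [0.6766, -0.1879, 0.1509]
eef_rot: [-0.689, 0.156, 0.69, 0.156]
wrist_force: [-1.1, -0.0, 1.1]
finger_gap: 0.997
```

```bash
python3 -c "
from go import *
rel([.678,-.188,.151],-115.4)"
```

```text
tcp [ 0.6766 -0.1879  0.1509] psi -115.5 tilt [-1.0e+00 -1.0e-04  1.4e-03] gap 0.997 F [-1.1 -0.   1.1] M [ 0.11 -0.06  0.03] t 4.97
turn [-0.0018  0.0014  0.0001] shift cm [-0.01 -0.05 -0.13]
```

Closing on the tab.

apply_moves --pt "0 0 0 0 0 0 150" --pt "0 0 0 0 0 0 200" --pt "0 0 0 0 0 0 255" --pt "0 0 0 0 0 0 255" --pt "0 0 0 0 0 0 255" --pt "0 0 0 0 0 0 255" --grip_force 20

```text
clock: 5.72
tcp_pos: [0.677, -0.188, 0.1517]
eef_rot: [0.69, -0.156, -0.69, -0.156]
wrist_force: [-0.2, 0.1, 0.2]
finger_gap: 0.406
```

```bash
python3 -c "
from go import *
rel([.678,-.188,.151],-115.4)"
```

```text
tcp [ 0.677  -0.188   0.1517] psi -115.49 tilt [-1.e+00 -1.e-04  0.e+00] gap 0.406 F [-0.2  0.1  0.2] M [ 0.07  0.01 -0.  ] t 5.72
turn [-0.0016  0.      0.0001] shift cm [ 0.07 -0.04 -0.09]
```

apply_moves --pt "0 0 0 0 0 0 255" --pt "0 0 0 0 0 0 255" --pt "0 0 0 0 0 0 255" --pt "0 0 0 0 0 0 255" --pt "0 0 0 0 0 0 255" --grip_force 45

```text
clock: 6.35
tcp_pos: [0.6769, -0.188, 0.1517]
eef_rot: [-0.69, 0.156, 0.69, 0.156]
wrist_force: [-0.5, -0.5, 0.7]
finger_gap: 0.144
```

```bash
python3 -c "
from go import *
rel([.678,-.188,.31],-115.4)"
```

```text
tcp [ 0.6769 -0.188   0.1517] psi -115.49 tilt [-1.e+00 -1.e-04  1.e-04] gap 0.144 F [-0.5 -0.5  0.7] M [0.09 0.06 0.02] t 6.35
turn [-0.0016  0.0001  0.0001] shift cm [-15.83  -0.05  -0.09]
```

apply_moves --pt "0 0 0 -1.0 0 0 255" --pt "0 0 0 -1.5 0 0 255" --pt "0 0 0 -2.0 0 0 255" --pt "0 0 0 -2.5 0 0 255" --pt "0 0 0 -2.5 0 0 255" --pt "0 0 0 -2.0 0 0 255" --pt "0 0 0 -1.5 0 0 255" --pt "0 0 0 0 0 0 255"

```text
clock: 7.35
tcp_pos: [0.6772, -0.1881, 0.2927]
eef_rot: [0.691, -0.156, -0.688, -0.156]
wrist_force: [-0.6, 0.1, -1.7]
finger_gap: 0.147
```

```bash
cat > pad.py <<'E'
from m import *
from go import rel
def pad():
    """held paddle in tool frame: blade plane and lateral extent, tab height"""
    st=get_state();p=st['tcp_pos'];M=R.from_quat(st['eef_rot']).as_matrix()
    q=many('scene');P=cloud(q);d=(P-p)@M
    m=(q['depth']>0)&(d[...,0]>.04)&(d[...,0]<.15)&(abs(d[...,1])<.03)&(abs(d[...,2])<.05)
    k=d[m]; k=k[abs(k[:,1]-np.median(k[:,1]))<.006]
    A=np.c_[k[:,0],k[:,2],np.ones(len(k))]; c=np.linalg.lstsq(A,k[:,1],rcond=None)[0]
    print('blade pts',len(k),'y=%.3f x + %.3f z + %.4f'%tuple(c),'x',np.percentile(k[:,0],[0,1,99,100]).round(4),'z',np.percentile(k[:,2],[0,1,99,100]).round(4))
E
python3 - <<'E'
from pad import *
rel([.677,-.188,.30],-85.8); pad()
a=snap('scene')['color']; r=cv2.resize(a[120:260,330:450],(600,700))[:600]
S={n:many(n) for n in('scene','top')}
for k in S:
    C=cloud(S[k]);a2=S[k]['depth']>0
    for nm,lo,hi in(('rails',[.36,-.14,.021],[.56,.24,.028]),('stop',[.36,.12,.033],[.56,.26,.042]),('roller',[.36,-.12,.05],[.56,.12,.07])):
        p=C[box(C,a2,lo,hi)]
        if len(p)<9: print(k,nm,len(p)); continue
        q=cv2.minAreaRect((p[:,:2]*1000).astype(np.float32)); print(k,nm,len(p),np.round(q[0],1),np.round(q[1],1),round(q[2],1),np.percentile(p[:,2],98).round(4))
cv2.imwrite('pics/c3.png',np.hstack([r,np.zeros((600,10,3),np.uint8)]))
E
```

```text
tcp [ 0.6772 -0.1881  0.2927] psi -115.49 tilt [-1.0e+00 -2.0e-04 -4.5e-03] gap 0.147 F [-0.6  0.1 -1.7] M [0.06 0.02 0.01] t 7.35
turn [-0.5182 -0.0044 -0.001 ] shift cm [-0.73  0.    0.02]
blade pts 557 y=-0.002 x + -0.005 z + 0.0013 x [0.0403 0.0417 0.1414 0.1433] z [-0.0303 -0.0286  0.0264  0.0267]
scene rails 388 [475.8  45. ] [ 89.4 313. ] 4.1 0.0279
scene stop 52 [465.3 195.6] [68.4 11.7] 2.5 0.0416
scene roller 257 [479.6   2.3] [67.1 46.3] 1.6 0.0685
top rails 131 [469.5  81.9] [ 86.  231.6] 4.1 0.0277
top stop 28 [461.2 193.4] [67.1  8.4] 0.7 0.0413
top roller 157 [475.5   3.4] [65.6 43.2] 0.1 0.0665
```

View pics/c3.png

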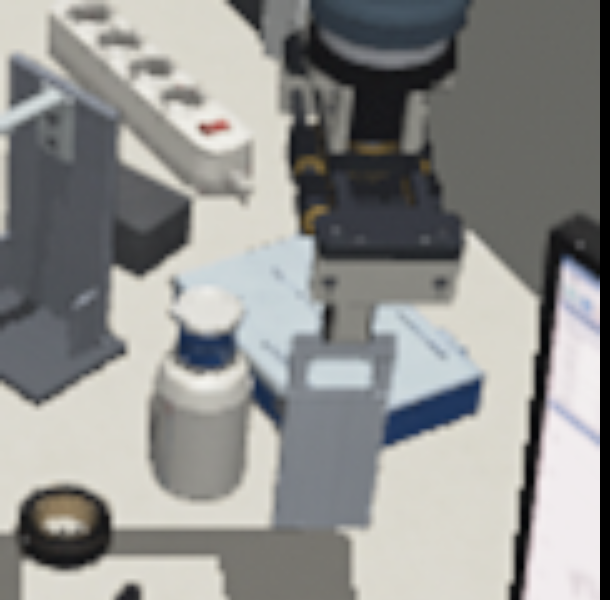

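The paddle hangs straight in the gripper. Its plain face, with no graduations, points toward the camera, and the blade bottom is 143 mm below the TCP. Next, behind the roller.

apply_moves --pt "-0.17 0 0 -0.3 0 0 255" --pt "-0.17 0 0 -0.3 0 0 255" --pt "-0.17 0 0 0 0 0 255" --pt "0 0 0 0 0 0 255" --pt "0 0 0 0 -2.9 3.7 255" --pt "0 0 0 0 -2.9 3.7 255" --pt "0 0 0 0 -2.9 3.7 255" --pt "0 0 0 0 -2.9 3.7 255"

```text
clock: 8.85
tcp_pos: [0.5179, -0.0822, 0.2919]
eef_rot: [-0.706, -0.022, 0.708, -0.02]
wrist_force: [0.4, -0.2, -1.1]
finger_gap: 0.146
```

```bash
python3 -c "
from go import *
rel([.481,-.0555,.171],-85.85)"
```

```text
tcp [ 0.5179 -0.0822  0.2919] psi -86.59 tilt [-1.     -0.0017  0.0034] gap 0.146 F [ 0.4 -0.2 -1.1] M [ 0.02 -0.08  0.01] t 8.85
turn [-0.013   0.0034  0.0018] shift cm [12.11 -2.86  3.48]
```

apply_moves --pt "-0.013 0.003 0.002 0 -2.0 2.5 255" --pt "0 0 0 0 0 0 255" --pt "0 0 0 0 0 0 255"

```text
clock: 9.22
tcp_pos: [0.4889, -0.0615, 0.2935]
eef_rot: [0.707, 0.022, -0.706, 0.023]
wrist_force: [-0.0, 0.3, -0.9]
finger_gap: 0.147
```

```bash
python3 -c "
from go import *
rel([.481,-.0555,.171],-85.85)"
```

```text
tcp [ 0.4889 -0.0615  0.2935] psi -86.32 tilt [-1.      0.0012 -0.0021] gap 0.147 F [-0.   0.3 -0.9] M [ 0.05  0.04 -0.03] t 9.22
turn [-0.0082 -0.0021 -0.0012] shift cm [12.25 -0.66  0.78]
```

apply_moves --pt "-0.008 -0.002 -0.001 0 -0.6 0.75 255" --pt "0 0 0 2.5 0 0 255" --pt "0 0 0 3.0 0 0 255" --pt "0 0 0 2.5 0 0 255" --pt "0 0 0 1.5 0 0 255" --pt "0 0 0 0 0 0 255" --pt "0 0 0 0 0 0 255"

```text
clock: 10.1
tcp_pos: [0.4833, -0.058, 0.1951]
eef_rot: [-0.706, -0.023, 0.707, -0.023]
wrist_force: [-0.6, 0.0, -0.2]
finger_gap: 0.15
```

```bash
cat > rol.py <<'E'
from m import *
c=np.array([.474,.0443]);e=np.array([.9974,.0724]);f=np.array([-.0724,.9974])
def rol():
    st=get_state();p=np.array(st['tcp_pos'])[:2]-c; print('tcp track x,y',(p@e).round(4),(p@f).round(4))
    for n in('scene','top'):
        q=many(n);P=cloud(q);w=P[...,:2]-c;lx=w@e;ly=w@f;face=p@f+.012
        m=(q['depth']>0)&(abs(lx)<.045)&(ly>face)&(ly<.16)&(P[...,2]>.045)&(P[...,2]<.08)
        k=m.sum()
        if k>9: 
            t=m&(P[...,2]>np.percentile(P[...,2][m],60)); print(n,'roller n',k,'x range',lx[m].min().round(3),lx[m].max().round(3),'y range',ly[m].min().round(4),ly[m].max().round(4),'top y',np.median(ly[t]).round(4),'ztop',np.percentile(P[...,2][m],[80,95]).round(4))
E
python3 - <<'E'
from rol import *
from go import rel
rel([.481,-.0555,.171],-85.85); rol()
a=snap('scene')['color']; cv2.imwrite('pics/c4.png',cv2.resize(a[150:280,220:380],(800,650))[:600])
E
```

```text
tcp [ 0.4833 -0.058   0.1951] psi -86.25 tilt [-1.e+00 -2.e-04  1.e-03] gap 0.15 F [-0.6  0.  -0.2] M [ 0.04  0.02 -0.01] t 10.1
turn [-0.007   0.001   0.0003] shift cm [ 2.41 -0.27  0.22]
tcp track x,y 0.0019 -0.1027
scene roller n 151 x range -0.031 0.027 y range -0.0666 0.148 top y -0.0401 ztop [0.0658 0.0675]
top roller n 81 x range -0.034 0.03 y range -0.0651 -0.0278 top y -0.045 ztop [0.0621 0.0642]
```

View pics/c4.png

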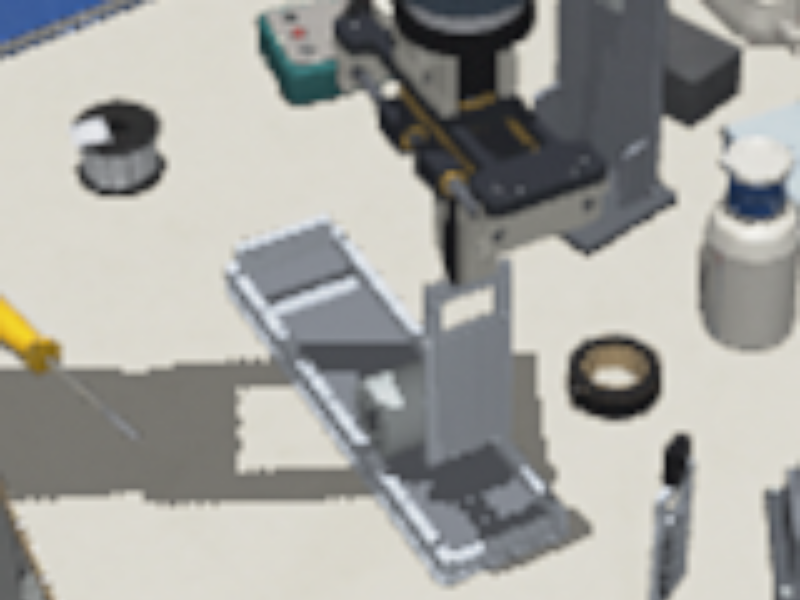

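The blade stands over the track behind the roller. The roller is at crop (395,405) and the groove at (315,293), near the far end. I'll lower the blade and start pushing.

apply_moves --pt "-0.007 0 0 1.0 0 0.2 255" --pt "0 0 0 1.0 0 0 255" --pt "0 0 0 0.2 0 0 255" --pt "0 0 0 0 0 0 255" --pt "0 0 0 0 0 0 255"

```text
clock: 11.08
tcp_pos: [0.4806, -0.0578, 0.1714]
eef_rot: [-0.706, -0.026, 0.707, -0.026]
wrist_force: [0.6, -0.4, -1.7]
finger_gap: 0.149
```

```bash
python3 -c "
from go import *
rel([.477,-.004,.171],-85.85)"
```

```text
tcp [ 0.4806 -0.0578  0.1714] psi -85.79 tilt [-1.0e+00 -3.0e-04  1.2e-03] gap 0.149 F [ 0.6 -0.4 -1.7] M [ 0.01  0.03 -0.01] t 11.07
turn [0.0011 0.0012 0.0003] shift cm [ 0.04 -5.39 -0.04]
```

apply_moves --pt "0 0 0 0 -0.5 0 255" --pt "0 0 0 0 -0.5 0 255" --pt "0 0 0 0 -0.5 0 255" --pt "0 0 0 0 -0.4 0 255" --pt "0 0 0 0 -0.4 0 255" --pt "0 0 0 0 -0.4 0 255" --pt "0 0 0 0 -0.4 0 255" --pt "0 0 0 0 -0.4 0 255"

```text
clock: 12.08
tcp_pos: [0.4783, -0.0206, 0.1721]
eef_rot: [0.707, 0.026, -0.706, 0.026]
wrist_force: [-0.4, 0.8, -1.3]
finger_gap: 0.148
```

```bash
python3 -c "
from rol import *
from go import *
rel([.466,.125,.171],-85.85); rol()"
```

```text
tcp [ 0.4783 -0.0206  0.1721] psi -85.78 tilt [-1.e+00  5.e-04 -4.e-04] gap 0.148 F [-0.4  0.8 -1.3] M [ 0.01  0.01 -0.02] t 12.07
turn [ 0.0013 -0.0004 -0.0005] shift cm [  0.11 -14.61   0.16]
tcp track x,y -0.0004 -0.065
scene roller n 72 x range -0.03 -0.003 y range -0.0529 0.1461 top y -0.0354 ztop [0.0654 0.0669]
top roller n 61 x range -0.034 0.027 y range -0.0523 -0.0085 top y -0.0288 ztop [0.0606 0.0649]
```

apply_moves --pt "0 0 0 0 -0.4 0 255" --pt "0 0 0 0 -0.5 0 255" --pt "0 0 0 0 -0.6 0 255" --pt "0 0 0 0 -0.6 0 255" --pt "0 0 0 0 -0.6 0 255" --pt "0 0 0 0 -0.6 0 255" --pt "0 0 0 0 -0.6 0 255" --pt "0 0 0 0 -0.6 0 255"

```text
clock: 13.38
tcp_pos: [0.4748, 0.0269, 0.1721]
eef_rot: [0.707, 0.026, -0.707, 0.026]
wrist_force: [0.6, 0.6, -1.7]
finger_gap: 0.148
```

```bash
python3 -c "
from rol import *
from go import *
rel([.466,.125,.171],-85.85); rol()"
```

```text
tcp [0.4748 0.0269 0.1721] psi -85.81 tilt [-1.e+00  3.e-04 -3.e-04] gap 0.148 F [ 0.6  0.6 -1.7] M [-0.01  0.02 -0.02] t 13.38
turn [ 0.0007 -0.0003 -0.0003] shift cm [ 0.1  -9.85  0.16]
tcp track x,y -0.0004 -0.0174
scene roller n 70 x range -0.031 -0.008 y range -0.0054 0.1445 top y 0.0157 ztop [0.0657 0.0683]
top roller n 58 x range -0.034 0.016 y range -0.0047 0.0421 top y 0.0222 ztop [0.0616 0.0644]
```

apply_moves --pt "0 0 0 0 -0.5 0 255" --pt "0 0 0 0 -0.6 0 255" --pt "0 0 0 0 -0.6 0 255" --pt "0 0 0 0 -0.6 0 255" --pt "0 0 0 0 -0.6 0 255" --pt "0 0 0 0 -0.6 0 255" --pt "0 0 0 0 -0.6 0 255" --pt "0 0 0 0 -0.6 0 255"

```text
clock: 14.68
tcp_pos: [0.4713, 0.076, 0.1721]
eef_rot: [0.707, 0.025, -0.707, 0.026]
wrist_force: [0.7, 0.3, -1.2]
finger_gap: 0.147
```

```bash
python3 -c "
from rol import *
from go import *
rel([.466,.125,.171],-85.85); rol()"
```

```text
tcp [0.4713 0.076  0.1721] psi -85.87 tilt [-1.e+00  5.e-04 -4.e-04] gap 0.147 F [ 0.7  0.3 -1.2] M [-0.07 -0.02  0.01] t 14.68
turn [-0.0003 -0.0004 -0.0005] shift cm [ 0.1  -4.93  0.18]
tcp track x,y -0.0004 0.0318
scene roller n 65 x range -0.031 -0.008 y range 0.0446 0.085 top y 0.0613 ztop [0.0662 0.0695]
top roller n 53 x range -0.033 -0.014 y range 0.0448 0.0922 top y 0.0679 ztop [0.0625 0.0648]
```

apply_moves --pt "0 0 0 0 -0.4 0 255" --pt "0 0 0 0 -0.5 0 255" --pt "0 0 0 0 -0.5 0 255" --pt "0 0 0 0 -0.5 0 255" --pt "0 0 0 0 -0.5 0 255" --pt "0 0 0 0 -0.4 0 255" --pt "0 0 0 0 -0.4 0 255" --pt "0 0 0 0 -0.4 0 255"

```text
clock: 15.98
tcp_pos: [0.4688, 0.1133, 0.1721]
eef_rot: [0.707, 0.025, -0.706, 0.025]
wrist_force: [-0.0, 0.4, -1.1]
finger_gap: 0.149
```

```bash
python3 -c "
from rol import *
from go import *
rel([.466,.125,.171],-85.85); rol()"
```

```text
tcp [0.4688 0.1133 0.1721] psi -85.92 tilt [-1.e+00  9.e-04 -5.e-04] gap 0.149 F [-0.   0.4 -1.1] M [-0.09 -0.02  0.05] t 15.97
turn [-0.0012 -0.0004 -0.0009] shift cm [ 0.1  -1.18  0.19]
tcp track x,y -0.0002 0.0692
scene roller n 59 x range -0.031 -0.012 y range 0.0827 0.1216 top y 0.0993 ztop [0.0666 0.0678]
top roller n 45 x range -0.034 -0.015 y range 0.0872 0.1301 top y 0.1087 ztop [0.0597 0.0624]
```

apply_moves --pt "0 0 0 0 -0.3 0 255" --pt "0 0 0 0 -0.3 0 255" --pt "0 0 0 0 -0.3 0 255" --pt "0 0 0 0 0 0 255"

```text
clock: 16.77
tcp_pos: [0.4681, 0.1224, 0.172]
eef_rot: [0.707, 0.025, -0.706, 0.025]
wrist_force: [0.0, -0.7, -1.4]
finger_gap: 0.148
```

```bash
python3 -c "
from rol import *
from go import *
rel([.466,.125,.171],-85.85); rol()"
```

```text
tcp [0.4681 0.1224 0.172 ] psi -85.95 tilt [-1.e+00  8.e-04 -4.e-04] gap 0.148 F [ 0.  -0.7 -1.4] M [0.04 0.02 0.05] t 16.77
turn [-0.0018 -0.0004 -0.0008] shift cm [ 0.1  -0.27  0.2 ]
tcp track x,y -0.0002 0.0783
scene roller n 55 x range -0.031 -0.011 y range 0.0906 0.1301 top y 0.1105 ztop [0.0639 0.0654]
top roller n 47 x range -0.034 -0.014 y range 0.0904 0.1307 top y 0.1065 ztop [0.0607 0.0628]
```

apply_moves --pt "0 0 0 0 0.5 0 255" --pt "0 0 0 0 1.0 0 255" --pt "0 0 0 0 1.5 0 255" --pt "0 0 0 -2.0 1.0 0 255" --pt "0 0 0 -4.0 0 0 255" --pt "0 0 0 -4.0 0 0 255" --pt "0 0 0 -4.0 0 0 255" --pt "0 0 0 0 0 0 255"

```text
clock: 18.08
tcp_pos: [0.471, 0.0742, 0.3155]
eef_rot: [-0.706, -0.022, 0.707, -0.024]
wrist_force: [-0.4, -0.2, -1.8]
finger_gap: 0.15
```

```bash
python3 - <<'E'
from rol import *
from go import rel
rel([.466,.125,.35],-85.85); rol()
a=snap('scene')['color'];b=snap('top')['color']
cv2.imwrite('pics/c5.png',np.hstack([cv2.resize(a[170:280,240:320],(400,550),interpolation=2),cv2.resize(b[195:250,250:290],(400,550),interpolation=2)]))
E
```

```text
tcp [0.471  0.0742 0.3155] psi -86.21 tilt [-1.      0.0025  0.0017] gap 0.15 F [-0.4 -0.2 -1.8] M [ 0.07  0.01 -0.02] t 18.07
turn [-0.0063  0.0017 -0.0025] shift cm [-3.47 -5.09  0.17]
tcp track x,y -0.0008 0.0301
scene roller n 230 x range -0.031 0.036 y range 0.0853 0.1288 top y 0.1082 ztop [0.0641 0.0663]
top roller n 119 x range -0.034 0.031 y range 0.0866 0.1327 top y 0.111 ztop [0.0605 0.0636]
```

View pics/c5.png

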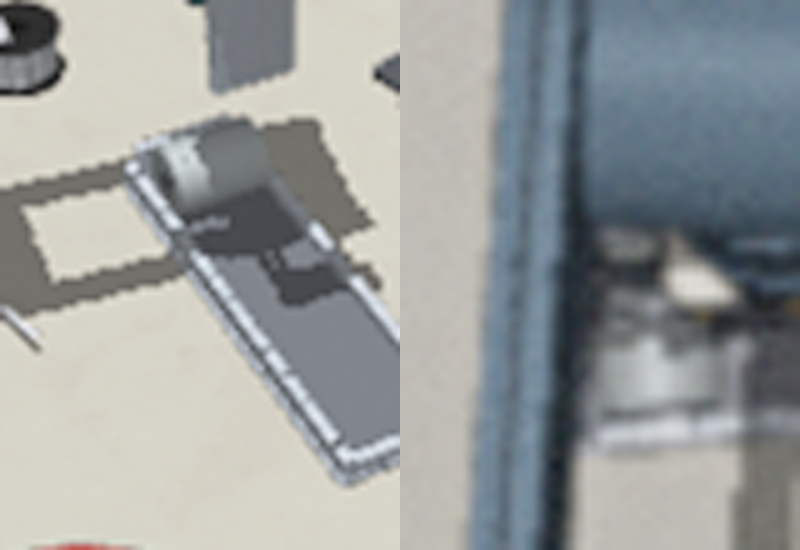

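The roller sits in the groove: its centre is at track y ≈ 108–111 mm in both views, and it stays there with the paddle withdrawn. Now I'll turn the paddle for the hook.

apply_moves --pt "-0.18 0 0 0 0 0 255" --pt "-0.18 0 0 0 0 0 255" --pt "-0.18 0 0 0 0 0 255" --pt "-0.18 0 0 0 0 0 255" --pt "-0.18 0 0 0 0 0 255" --pt "-0.18 0 0 0 0 0 255" --pt "-0.18 0 0 0 0 0 255" --pt "-0.18 0 0 0 0 0 255"

```text
clock: 19.48
tcp_pos: [0.4671, 0.0762, 0.3063]
eef_rot: [-0.498, -0.501, 0.509, -0.492]
wrist_force: [-0.1, -0.4, -1.5]
finger_gap: 0.149
```

apply_moves --pt "-0.18 0 0 0 0 0 255" --pt "-0.1 0 0 0 0 0 255" --pt "0 0 0 0 0 0 255" --pt "0 0 0 0 0 0 255"

```text
clock: 19.98
tcp_pos: [0.4664, 0.0766, 0.3043]
eef_rot: [0.422, 0.57, -0.432, 0.557]
wrist_force: [-0.2, 0.2, -0.9]
finger_gap: 0.147
```

```bash
python3 -c "
from pad import *
rel([.559,.154,.30],17.1)
S={n:many(n) for n in('scene','top')}
for k in S:
    C=cloud(S[k]);a=S[k]['depth']>0;col=S[k]['color'].astype(int).max(2)
    m=box(C,a,[.56,.10,.07],[.76,.28,.185])&(col<140);p=C[m]
    if len(p)<30: print(k,'few');continue
    n,c,i=vplane(p);s=np.sign(n[0]);n,c=n*s,c*s;t=np.array([-n[1],n[0]]);l=p[i][:,:2]@t
    print(k,'panel',np.degrees(np.arctan2(n[1],n[0])).round(2),c.round(4),l.min().round(4),l.max().round(4),len(p))
    n=np.array([.9558,.294]);t=np.array([-n[1],n[0]])
    m=box(C,a,[.54,.08,.19],[.76,.28,.225])&(col>150);p=C[m]
    for lo,hi in((.63,.66),(.66,.7),(.7,.73)):
        q=p[(p[:,:2]@n>lo)&(p[:,:2]@n<hi)]
        if len(q): l=q[:,:2]@t; print('  hook',lo,len(q),'lat',l.min().round(4),l.max().round(4),'mean',l.mean().round(4),'z',np.percentile(q[:,2],[10,50,90]).round(4))
    print('  nmin',(p[:,:2]@n).min().round(4) if len(p) else None)
"
```

```text
tcp [0.4664 0.0766 0.3043] psi 15.72 tilt [-0.9997 -0.0226 -0.0053] gap 0.147 F [-0.2  0.2 -0.9] M [-0.02 -0.09  0.02] t 19.98
turn [-0.0242 -0.0056  0.0225] shift cm [ 0.21 11.02 -4.94]
scene panel 17.93 0.7358 -0.0781 0.0214 561
  hook 0.63 20 lat -0.0243 -0.0119 mean -0.0192 z [0.1996 0.2064 0.2133]
  hook 0.66 35 lat -0.0235 -0.009 mean -0.0164 z [0.2003 0.2031 0.2046]
  hook 0.7 23 lat -0.0262 -0.0104 mean -0.0181 z [0.1998 0.2026 0.2055]
  nmin 0.6387
top panel 17.1 0.7318 -0.0655 0.032 162
  hook 0.63 23 lat -0.0234 -0.0096 mean -0.0165 z [0.1958 0.199  0.2069]
  hook 0.66 41 lat -0.0231 -0.0094 mean -0.0165 z [0.1957 0.1992 0.2019]
  hook 0.7 31 lat -0.0292 -0.0097 mean -0.0166 z [0.1945 0.1989 0.202 ]
  nmin 0.6388
```

apply_moves --pt "-0.024 -0.006 0.022 0 0 0 255" --pt "0 0 0 0 4.0 -1.8 255" --pt "0 0 0 0 4.0 -1.8 255" --pt "0 0 0 0 2.0 -0.9 255" --pt "0 0 0 0 0 0 255" --pt "0 0 0 0 0 0 255"

```text
clock: 21.02
tcp_pos: [0.5496, 0.1503, 0.3051]
eef_rot: [0.42, 0.568, -0.418, 0.571]
wrist_force: [-0.3, 0.0, -1.6]
finger_gap: 0.145
```

```bash
python3 -c "
from go import *
rel([.559,.154,.232],17.1)"
```

```text
tcp [0.5496 0.1503 0.3051] psi 17.37 tilt [-1.      0.0044  0.0025] gap 0.145 F [-0.3  0.  -1.6] M [-0.04 -0.07 -0.  ] t 21.02
turn [ 0.0047  0.0025 -0.0044] shift cm [ 7.31  0.97 -0.09]
```

apply_moves --pt "0.005 0.002 -0.004 2.5 0.5 0 255" --pt "0 0 0 2.5 0 0 255" --pt "0 0 0 1.8 0 0 255" --pt "0 0 0 0 0 0 255" --pt "0 0 0 0 0 0 255"

```text
clock: 21.65
tcp_pos: [0.5524, 0.1484, 0.2386]
eef_rot: [0.422, 0.567, -0.42, 0.57]
wrist_force: [0.3, -0.5, -0.6]
finger_gap: 0.147
```

```bash
python3 - <<'E'
from go import *
rel([.559,.154,.232],17.1)
s=snap('scene');a=s['color']; cv2.imwrite('pics/c6.png',cv2.resize(a[110:230,280:400],(600,600),interpolation=2))
f=lambda q:((proj(s,q)-[280,110])*5).round(0)
p=get_state()['tcp_pos'];n=np.array([.9558,.294,0]);t=np.array([-.294,.9558,0])
print('win corners',[f(p+t*l+[0,0,z]).tolist() for l in(-.0165,.0195) for z in(-.0175,-.0435)],'tip top',f(.642*n-.017*t+[0,0,.209]))
E
```

```text
tcp [0.5524 0.1484 0.2386] psi 16.95 tilt [-1.      0.0044  0.0024] gap 0.147 F [ 0.3 -0.5 -0.6] M [-0.02 -0.12  0.03] t 21.65
turn [-0.0027  0.0024 -0.0043] shift cm [ 0.67  0.8  -0.35]
win corners [[145.0, 225.0], [145.0, 258.0], [107.0, 200.0], [107.0, 234.0]] tip top [206. 184.]
```

View pics/c6.png

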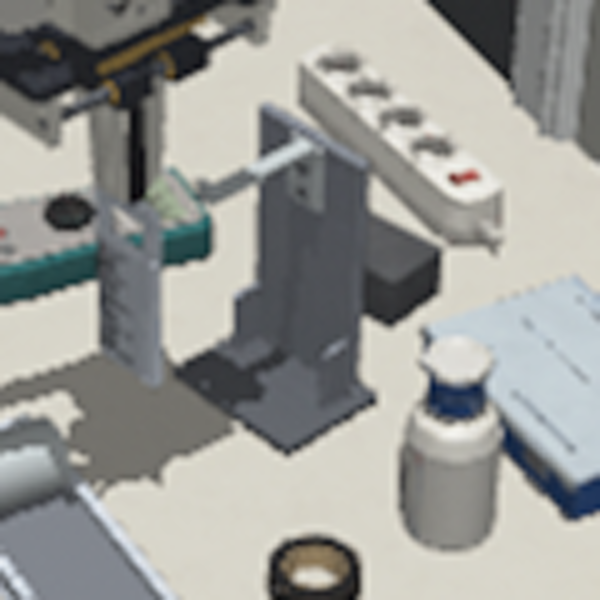

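The graduated face points outward, toward the robot (lines at crop 115,290). The hook tip is at crop (203,190), in line with the window. I'll fine-adjust, then move in.

apply_moves --pt "-0.003 0.002 -0.004 0.6 0.6 -0.35 255" --pt "0 0 0 0 0 0 255" --pt "0 0 0 0 0 0 255"

```text
clock: 22.08
tcp_pos: [0.5583, 0.1539, 0.2341]
eef_rot: [0.421, 0.568, -0.419, 0.57]
wrist_force: [-0.2, -0.1, -1.4]
finger_gap: 0.148
```

```bash
python3 -c "
from go import *
rel([.664,.187,.232],17.1)"
```

```text
tcp [0.5583 0.1539 0.2341] psi 17.13 tilt [-1.0e+00  3.1e-03  9.0e-04] gap 0.148 F [-0.2 -0.1 -1.4] M [ 0.01 -0.12 -0.02] t 22.07
turn [ 0.0006  0.0009 -0.0031] shift cm [ 0.24 11.07 -0.05]
```

apply_moves --pt "0 0 -0.003 0.2 1.0 0 255" --pt "0 0 0 0 1.5 0 255" --pt "0 0 0 0 1.5 0 255" --pt "0 0 0 0 0.5 0 255" --pt "0 0 0 0 0 0 255" --pt "0 0 0 0 0 0 255"

```text
clock: 22.82
tcp_pos: [0.604, 0.1681, 0.2313]
eef_rot: [0.419, 0.569, -0.42, 0.569]
wrist_force: [0.2, 0.4, -2.1]
finger_gap: 0.145
```

```bash
python3 - <<'E'
from pad import *
rel([.664,.187,.232],17.1)
# paddle window vs hook, depth in scene
st=get_state();p=st['tcp_pos'];n=np.array([.9558,.294]);t=np.array([-.294,.9558])
for k in('scene','top'):
    q=many(k);C=cloud(q);d=C[...,:2]@n-p[:2]@n;l=C[...,:2]@t
    m=(q['depth']>0)&(abs(d)<.012)&(abs(l+.017)<.05)&(C[...,2]>.07)&(C[...,2]<.205)
    print(k,m.sum(),'lat',np.percentile(l[m],[1,99]).round(4) if m.sum() else '','z',np.percentile(C[...,2][m],[1,99]).round(4) if m.sum() else '')
E
```

```text
tcp [0.604  0.1681 0.2313] psi 17.15 tilt [-1.e+00 -6.e-04  9.e-04] gap 0.145 F [ 0.2  0.4 -2.1] M [-0.05 -0.16  0.05] t 22.82
turn [0.0009 0.0009 0.0006] shift cm [-0.07  6.29 -0.04]
scene 351 lat [-0.0447  0.012 ] z [0.0931 0.2035]
top 14 lat [-0.0174  0.0114] z [0.0905 0.1218]
```

apply_moves --pt "0 0 0 0 0.8 0 255" --pt "0 0 0 0 1.0 0 255" --pt "0 0 0 0 1.0 0 255" --pt "0 0 0 0 0.5 0 255" --pt "0 0 0 0 0 0 255"

```text
clock: 23.75
tcp_pos: [0.6385, 0.1786, 0.2315]
eef_rot: [0.42, 0.568, -0.42, 0.569]
wrist_force: [0.2, 0.0, -1.1]
finger_gap: 0.148
```

```bash
python3 -c "
from go import *
rel([.664,.187,.232],17.1)"
```

```text
tcp [0.6385 0.1786 0.2315] psi 17.14 tilt [-1.0e+00  7.0e-04  1.1e-03] gap 0.148 F [ 0.2  0.  -1.1] M [-0.02 -0.11  0.04] t 23.75
turn [ 0.0007  0.0011 -0.0007] shift cm [-0.05  2.69 -0.05]
```

No contact force, and the window is past the tip. I'll continue to the seat.

apply_moves --pt "0 0 0 0 0.9 0 255" --pt "0 0 0 0 1.0 0 255" --pt "0 0 0 0 0.5 0 255" --pt "0 0 0 0 0 0 255" --pt "0 0 0 0 0 0 255" --pt "0 0 0 0.5 0 0 255" --pt "0 0 0 0.3 0 0 255" --pt "0 0 0 0 0 0 255"

```text
clock: 24.75
tcp_pos: [0.6623, 0.186, 0.2227]
eef_rot: [0.42, 0.569, -0.42, 0.569]
wrist_force: [0.2, 0.9, -0.6]
finger_gap: 0.144
```

```bash
python3 -c "
from go import *
rel([.664,.187,.2175],17.1)"
```

```text
tcp [0.6623 0.186  0.2227] psi 17.14 tilt [-1.e+00 -4.e-04  1.e-03] gap 0.144 F [ 0.2  0.9 -0.6] M [-0.02 -0.13 -0.04] t 24.75
turn [0.0007 0.001  0.0004] shift cm [ 0.52  0.19 -0.05]
```

apply_moves --pt "0 0 0 0.2 0 0 255" --pt "0 0 0 0.1 0 0 255" --pt "0 0 0 0.1 0 0 255" --pt "0 0 0 0 0 0 255"

```text
clock: 25.25
tcp_pos: [0.6623, 0.186, 0.2186]
eef_rot: [0.42, 0.569, -0.42, 0.569]
wrist_force: [-0.4, 0.4, -2.0]
finger_gap: 0.148
```

```bash
python3 -c "
from go import *
rel([.664,.187,.2175],17.1)"
```

```text
tcp [0.6623 0.186  0.2186] psi 17.14 tilt [-1.e+00 -2.e-04  1.e-03] gap 0.148 F [-0.4  0.4 -2. ] M [-0.04 -0.07  0.02] t 25.25
turn [0.0007 0.001  0.0002] shift cm [ 0.11  0.2  -0.05]
```

apply_moves --pt "0 0 0 0.1 0 0 255" --pt "0 0 0 0.1 0 0 255" --pt "0 0 0 0 0 0 255"

```text
clock: 25.62
tcp_pos: [0.6625, 0.186, 0.2177]
eef_rot: [0.42, 0.568, -0.42, 0.57]
wrist_force: [0.6, -1.0, -0.9]
finger_gap: 0.149
```

apply_moves --pt "0 0 0 0.1 0 0 255" --pt "0 0 0 0.1 0 0 255" --pt "0 0 0 0 0 0 255"

```text
clock: 26.0
tcp_pos: [0.6625, 0.186, 0.2177]
eef_rot: [0.42, 0.568, -0.419, 0.57]
wrist_force: [0.5, -0.7, -1.5]
finger_gap: 0.15
```

apply_moves --pt "0 0 0 0.2 0 0 255" --pt "0 0 0 0 0 0 255"

```text
clock: 26.25
tcp_pos: [0.6627, 0.186, 0.2177]
eef_rot: [0.421, 0.567, -0.419, 0.571]
wrist_force: [0.3, -0.1, -2.2]
finger_gap: 0.147
```

```bash
python3 -c "
from go import *
rel([.664,.187,.2175],17.1)
s=snap('scene');t=snap('top')
cv2.imwrite('pics/c7.png',cv2.resize(s['color'][110:210,300:400],(600,600),interpolation=2))
rel([.664,.187,.2175],17.1)"
```

```text
tcp [0.6627 0.186  0.2177] psi 17.15 tilt [-1.      0.0049  0.0023] gap 0.147 F [ 0.3 -0.1 -2.2] M [-0.02 -0.13  0.  ] t 26.25
turn [ 0.0009  0.0023 -0.0049] shift cm [ 0.02  0.16 -0.05]
tcp [0.6627 0.1861 0.2176] psi 17.15 tilt [-1.      0.0048  0.0022] gap 0.148 F [0.  0.3 2.7] M [-0.08  0.09 -0.01] t 26.35
turn [ 0.0009  0.0022 -0.0048] shift cm [ 0.01  0.15 -0.05]
```

View pics/c7.png

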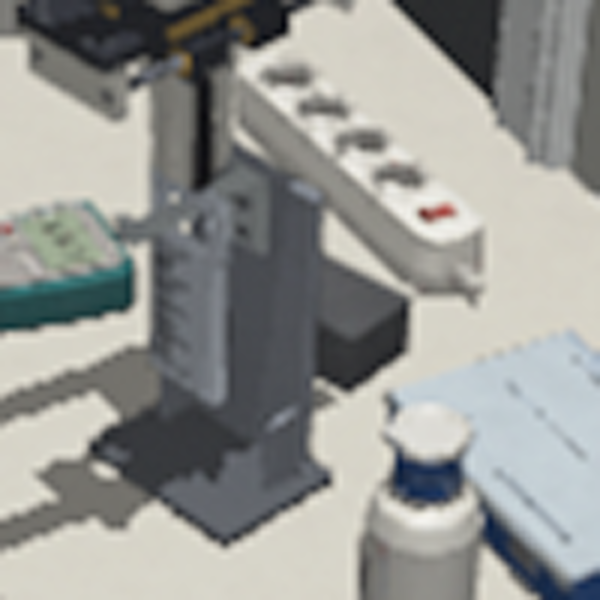

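The hook passes through the window, the scale faces out, and the upper edge rests on the hook: the vertical force went from −1.5 to +2.7 N and the TCP stopped at the predicted 217 mm. I'll release gently.

apply_moves --pt "0 0 0 0 0 0 214" --pt "0 0 0 0 0 0 208" --pt "0 0 0 0 0 0 200" --pt "0 0 0 0 0 0 185" --pt "0 0 0 0 0 0 165" --pt "0 0 0 0 0 0 145" --pt "0 0 0 0 0 0 145" --pt "0 0 0 0 0 0 145" --grip_force 5

```text
clock: 27.35
tcp_pos: [0.6628, 0.186, 0.216]
eef_rot: [0.42, 0.568, -0.419, 0.57]
wrist_force: [0.1, -0.0, 0.3]
finger_gap: 0.432
```

```bash
python3 - <<'E'
from fing import *
rel([.664,.187,.30],17.1); fing()
E
```

```text
tcp [0.6628 0.186  0.216 ] psi 17.15 tilt [-1.      0.0033  0.0019] gap 0.432 F [ 0.1 -0.   0.3] M [-0.   -0.12 -0.03] t 27.35
turn [ 0.0008  0.0019 -0.0033] shift cm [-8.4   0.17 -0.04]
scene finger 58 x [-0.0466  0.0022] y [-0.0476 -0.0325  0.0398] z [-0.0074  0.0049  0.01  ]
scene tab 61 x [-0.0281 -0.0016] y [-0.0179 -0.0016  0.0247] z [-0.0048  0.0028  0.0125]
```

Gap 40 mm, no forces. Lifting away slowly, straight up.

apply_moves --pt "0 0 0 -0.5 0 0 145" --pt "0 0 0 -1.0 0 0 145" --pt "0 0 0 -1.5 0 0 145" --pt "0 0 0 -2.5 0 0 145" --pt "0 0 0 -3.0 0 0 145" --pt "0 0 0 -3.0 0 0 145" --pt "0 0 0 -1.5 0 0 145" --pt "0 0 0 0 0 0 145"

```text
clock: 28.65
tcp_pos: [0.6626, 0.1862, 0.358]
eef_rot: [0.422, 0.566, -0.418, 0.572]
wrist_force: [-0.3, -0.5, -0.1]
finger_gap: 0.433
```

apply_moves --pt "0 0 0 0 -4 0 145" --pt "0 0 0 0 -5 0 145" --pt "0 0 0 0 -5 0 145" --pt "0 0 0 0 -5 0 145" --pt "0 0 0 0 -3 0 145" --pt "0 0 0 0 0 0 145" --pt "0 0 0 0 0 0 145"

```text
clock: 29.52
tcp_pos: [0.4456, 0.1195, 0.3519]
eef_rot: [0.422, 0.567, -0.418, 0.571]
wrist_force: [-0.4, -0.4, 0.2]
finger_gap: 0.434
```

```bash
python3 - <<'E'
from rol import *
from go import rel
rel([.664,.187,.30],17.1)
a=snap('scene')['color'];b=snap('top')['color']
cv2.imwrite('pics/c8.png',np.hstack([cv2.resize(a[110:260,250:410],(640,600),interpolation=2)]))
n=np.array([.9558,.294]);t=np.array([-.294,.9558])
for k in('scene','top'):
    q=many(k);C=cloud(q);ok=q['depth']>0;w=C[...,:2]-c;lx=w@e;ly=w@f
    m=ok&(abs(lx)<.04)&(ly>-.12)&(ly<.14)&(C[...,2]>.05)&(C[...,2]<.08)
    if m.sum(): print(k,'roller',m.sum(),'y',ly[m].min().round(4),ly[m].max().round(4),'ztop',np.percentile(C[...,2][m],90).round(4))
    d=C[...,:2]@n;l=C[...,:2]@t
    m=ok&(d>.66)&(d<.715)&(abs(l+.017)<.035)&(C[...,2]>.065)&(C[...,2]<.17); 
    if m.sum()>9:
        p=C[m];A=np.c_[p[:,2],np.ones(len(p))];print(k,'blade n = %.3f z + %.4f'%tuple(np.linalg.lstsq(A,p[:,:2]@n,rcond=None)[0]),'zmin',p[:,2].min().round(4),'lat',l[m].min().round(4),l[m].max().round(4))
E
```

```text
tcp [0.4456 0.1195 0.3519] psi 17.12 tilt [-1.      0.0074  0.0028] gap 0.434 F [-0.4 -0.4  0.2] M [-0.01 -0.11  0.01] t 29.52
turn [ 0.0004  0.0028 -0.0074] shift cm [ 5.36 22.82 -0.03]
scene roller 201 y 0.0865 0.1281 ztop 0.0648
scene blade n = -0.006 z + 0.6883 zmin 0.0721 lat -0.0456 0.0156
top blade n = 0.003 z + 0.6821 zmin 0.0726 lat -0.0435 0.0119
```

View pics/c8.png

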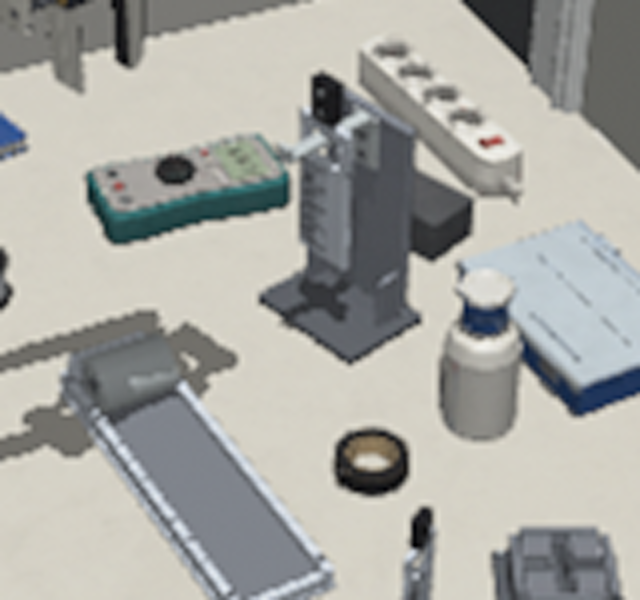

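The paddle hangs on the hook (crop 325,180) with its scale outward. The roller lies in the groove (135,375), the bystanders look untouched, and the gripper is clear.

```bash
python3 -c "
from cell import *
print(job_done())"
```

```text
the job is handed in; nothing more can be done
None
```

The job is done and handed in at about 30 s on the robot's clock. I took the large paddle from its stand and used its blade to push the roller slowly into the groove. I then hung the paddle by its window on the hook with the scale facing outward, let go, and moved the arm clear.

- **Roller:** It lies at track y ≈ 107–111 mm, where the groove centre is 110 mm. Its top is about 2 mm lower than while it was rolling, and it stayed there after the paddle was withdrawn. In the last check only the scene camera gave a roller reading (y ≈ 107 mm); the top camera gave none. Both cameras had agreed right after the push.
- **Paddle:** It hangs still and vertical at mid-hook, with its lower edge at 72–73 mm against 74 mm expected. The last picture shows the scale lines on the outward face.
- **Other checks:** Wrist forces stayed at a few newtons in every reading I took. Bystanders looked untouched in the last scene picture, which did not cover the whole bench.
- **Disagreements:** The two cameras differed by 3–6 mm, so I averaged them. Touchdown on the hook did not show clearly in the first force readings; it was confirmed by the TCP stopping at the predicted height and a later rise in force.

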